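# Lock the tasting card and hold the spring clip open around its edge

### The job

Swing the wooden turnbutton on the card stand across until it lies square over the card's foot at its stop, so that the tasting card is locked in. Then pick up the steel spring clip by its two handles, squeezing them so that its jaws gape wide, and hold it off the shelf and level with the card's left-hand vertical edge (left as the robot sees it) well inside the open jaws, about half-way up the card and touching it nowhere, ready for a paper slip. Finish while holding the clip open there; leave the card in its place and everything else on the shelf undisturbed.

Things in the scene. Friction and masses are not known exactly. Their poses are not given: they have to be found in the camera images.
- button_pivot (a point): The turnbutton's vertical screw axis, at half the button's height (36 mm up), on the fixed beech card stand. Axes are the stand's: x towards the card, whose face is 90 mm along +x and parallel to y; y left, z up. The button is a beech bar 12 mm wide, 20 mm tall (26 to 46 mm above the shelf); its nose reaches 45 mm from the axis, its heel 11 mm. The stand's block is 130 x 130 mm, 20 mm high
- turnbutton (a joint): Angle of the turnbutton (rad). At 0 the nose points along the stand's +y (unlocked); it grows clockwise seen from above, to a stop at 1.571 where the nose points along the stand's +x, over the card's foot (locked). Friction about 0.03 N m, stays where left; starts at 0 to 0.35
- card_edge (a point): Mid-height of the left vertical edge of the white tasting card, 57 mm above the shelf. The card is an upright plate 110 mm wide, 75 mm tall, 5 mm thick (20 to 95 mm above the shelf), loose, 0.2 kg. x is normal to the card (away from the robot), y lies in the card's plane and points outward from this edge, z up. The stand's block (20 mm high) reaches 10 mm farther out than this edge
- card: The same card; origin at the middle of the upright plate's lower edge, same axes as card_edge. Its foot plate, 4 mm thick, lies on the stand and reaches 65 mm towards the robot
- clip_pivot (a point): Pivot of the dark steel spring clip, half-way up. It lies on its side, 32 mm tall. x points from handles to jaws, y across, z up along the pivot. Jaws reach 45 mm along +x, the two handles 45 mm along -x, of 3 mm strip. At rest the jaws are shut and the handle ends 42 mm apart outside; squeezed to their stop the handles are parallel, 20 mm over their outsides, and the jaw tips gape 24 mm
- clip: The same clip, about 80 g; origin at the pivot on its underside (16 mm below clip_pivot), same axes. The squeeze at the handles takes about 4 N to start and 8 N at the stop; let go, it springs shut
- clip_grip (a point): Middle of the clip's handles, where to squeeze: 36 mm behind the pivot (-x of the clip), half-way up; squeeze along the clip's y
- jaw_left_tip (a point): Inner face of the clip's one jaw at its tip (the +y side of the clip), half-way up
- jaw_right_tip (a point): Inner face of the other jaw at its tip (the -y side); tips touching when shut, 24 mm apart fully open
- glass0: Tasting glass, 64 mm across, 100 mm tall, in the slotted beech rack (100 x 300 mm, 30 mm high) at the left; origin under its foot; leave alone
- glass1: Second tasting glass, the same, middle of the rack; leave alone
- glass2: Third tasting glass, the same; leave alone
- decanter: Square glass decanter, 85 x 85 mm, 177 mm tall, far side behind the card; origin under its centre; leave alone
- coaster: Black ceramic coaster, 100 mm across, 8 mm thick; origin under its centre; leave alone
- tong: Stainless ice tong, lying, 190 mm long, 48 mm wide, 12 mm high; origin on its underside near the middle, x along it; leave alone
- switch (a joint): White toggle switch on a block at the right; angle (rad), 0 as it starts; leave alone
Things that resemble listed ones, but are neither listed nor needed, are in the scene too. Of the things shaped like the clip, the dark steel one is meant.

How it is judged:
By the outcome, as a careful person would: the job done as asked, in the order asked, and still so for the second after the job is handed in, while the arm keeps its last pose, push and grip.
It also fails if it takes over 58 s, if anything falls off the work surface, if the arm or the gripper's body presses on something with over 40 N, if the wrist force passes 120 N, or if a joint passes its speed limit or range.

### The arm

A 6-joint arm with a two-finger parallel gripper is mounted at the origin on the work surface. World frame = base frame: x ahead of the robot, y to its left, z up, the work surface at z = 0. Lengths are in mm, angles in rad, forces in N, time in s.
With the tool pointing down it reaches from about 250 to 800 mm from the base axis. Payload 3.9 kg.
Tool frame: the origin (TCP) lies on the centre line of the jaws, within the pads' length; the fingertips stand 8 mm ahead of it and the grasp point (between the pads) lies 11 mm behind it; z points along the fingers, y is the line along which they close (so a half turn about z gives the same grasp; the last joint's range is limited). The gripper opens to 85 mm and grips with 20 to 120 N. Pads are 22 mm wide; open, the fingers measure 114 mm over their backs; the gripper's body (76 mm by 85 mm) begins 54 mm behind the grasp point. The pads swing forward as they close: fully open they stand 13 mm farther back than shut.
Start: joints at [-1.321, 0.26, -0.138, 1.173, 0, 1.571], TCP at [129.781, -508.696, 211.804] pointing down, gripper open.
Joint ranges: [-2.78, 2.78], [-0.83, 1.72], [-1.28, 1.37], [-1.9, 2.12], [-1.57, 1.48], [-3.14, 3.14]. Speed limits (rad/s): [2.57, 2.57, 3.14, 3.14, 3.14, 3.14].

### API

Orientations are given as a unit quaternion [x, y, z, w].
In Python, from rig import state, grab_frame, sign_off gives the robot as it stands.
- The arm moves only by the tool send_rows, never from a script. Its argument "moves" is a list of rows, each an object of numbers: "x", "y", "z": the shift along the tool's x, y, z in cm; "wx", "wy", "wz": the turn, a rotation vector about the tool's x, y, z in rad; "gripper": the opening, from -1 (shut) to 1 (fully open). In form: [{"x": .., "y": .., "z": .., "wx": .., "wy": .., "wz": .., "gripper": ..}, ...]. A call has 1 to 12 rows; each row shifts and turns the commanded pose from where the row before left it, along the tool's axes as they then stand; what a row does not reach is not made up. A row lasts 1/8 s, in which the tool goes at most 62.5 mm and 10.7 degrees, less where a joint would pass 70% of its speed; a pose out of reach is approached as far as the arm can. A call with a gripper value outside its range is refused whole. The fingers move at their own pace and stop on an object; "newtons" is the grip in N (left out, the last holds). Time passes only in rows, so rows that do not move let the fingers close. It gives the time, the measured TCP pose, the force, the opening and the grip force at its end, in the units of the state.
- state(): the state, without advancing time (a new reading comes with each control period).
- grab_frame(name): name is "side" or "top" or "wrist"; returns a dict with "color" (384x512x3 uint8, red, green, blue), "fx", "fy", "cx", "cy" (pixels), "R" (3x3) and "t" (3): a world point X has camera coordinates R X + t; the wrist camera has in their place "mount" (4x4, takes a point from camera to tool coordinates, whose origin is the TCP and whose axes are the flange's). Camera axes: x right, y down, z forward; pixel columns grow to the right and rows downward; lengths in mm; the calibration is good to about 2 mm. A picture is of the moment at which its call begins: read the wrist's pose just before it. There is no depth.
- sign_off(): hands the job in; it is judged then, once.
The state is a dict: "clock": time; "joint_pos": joint angles; "qd": joint speeds; "effort": joint torques, N m; "position": TCP position; "orientation": TCP orientation; "contact_force": force on the tool from outside, world axes, zero at the start; "wrist_torque": the same for the moment, N m; "finger_gap": finger opening in mm; "grip_force": force on a finger pad.
Only numpy, scipy, OpenCV 4.12 (cv2) and the standard library are available. Lean on these libraries where they do the work, as an engineer would, in place of code of your own. Each camera call takes 0.05 s, during which the arm holds its last target. There are 200 camera calls.

## Working session

There is one attempt and no reset: what is moved stays moved. The work goes in short steps, Python scripts to look and compute and a tool call to move; the robot and the scene stay as the last step left them, time stands still between calls to the robot, and variables do not carry over. Pictures are saved under pics/ and viewed, at most 10 in all, crops included, and the job is handed in when it is done.

Besides the shell and the picture viewer there is one more tool, called after "Call:" as a command line: name --argument value ..., lists and objects as JSON in quotes. send_rows: Moves the arm, as the interface text tells. Its arguments: {"type":"object","properties":{"moves":{"type":"array","items":{"type":"object","properties":{"x":{"type":"number"},"y":{"type":"number"},"z":{"type":"number"},"wx":{"type":"number"},"wy":{"type":"number"},"wz":{"type":"number"},"gripper":{"type":"number"}}}},"newtons":{"type":"number"}},"required":["moves"]}

```bash
mkdir -p pics; ls
python3 - <<'E'
from rig import state, grab_frame
import cv2,pickle
s=state();print(s)
for n in("top","side"):
    f=grab_frame(n);pickle.dump(f,open(n+".pkl","wb"));print(n,f["fx"],f["cx"],f["cy"],f["R"],f["t"])
    cv2.imwrite(f"pics/{n}0.png",cv2.resize(f["color"][:,:,::-1],(800,600),interpolation=cv2.INTER_CUBIC))
E
```

```text
pics
{'clock': 0.0, 'joint_pos': array([-1.32099305e+00,  2.60679779e-01, -1.39425650e-01,  1.17267246e+00,
        5.10863020e-06,  1.57086920e+00]), 'qd': array([ 0.00090617, -0.0013725 , -0.00176413,  0.00059645, -0.00086152,
       -0.00059821]), 'effort': array([-2.33142135e-03, -4.05670559e+01,  2.53926963e+01,  1.85750797e-02,
       -2.34471818e-04, -8.26642861e-06]), 'position': array([ 129.60645507, -507.98985613,  210.94574581]), 'orientation': array([ 9.92213977e-01,  1.24540922e-01, -1.20929922e-04, -9.83375293e-04]), 'contact_force': array([ 0.05328637, -0.34310342, -0.23070345]), 'wrist_torque': array([0.01133148, 0.0250808 , 0.00586926]), 'grip_force': 0.0, 'finger_gap': 85.26023407115929}
top 443.1556134719493 256.33406789256185 185.98043958504348 [[ 0.01563332 -0.99979968  0.01249812]
 [-0.9936033  -0.01693213 -0.11165028]
 [ 0.11183953 -0.01067271 -0.99366897]] [1.96416005e-01 5.54780034e+02 1.34114747e+03]
side 417.3247206225852 256.7571533256848 196.7290111103808 [[-0.84007302 -0.54221562  0.01671981]
 [-0.37918598  0.56488635 -0.73288567]
 [ 0.38793726 -0.6220174  -0.68014634]] [461.48925967 259.64004616 984.47316866]
```

View pics/top0.png

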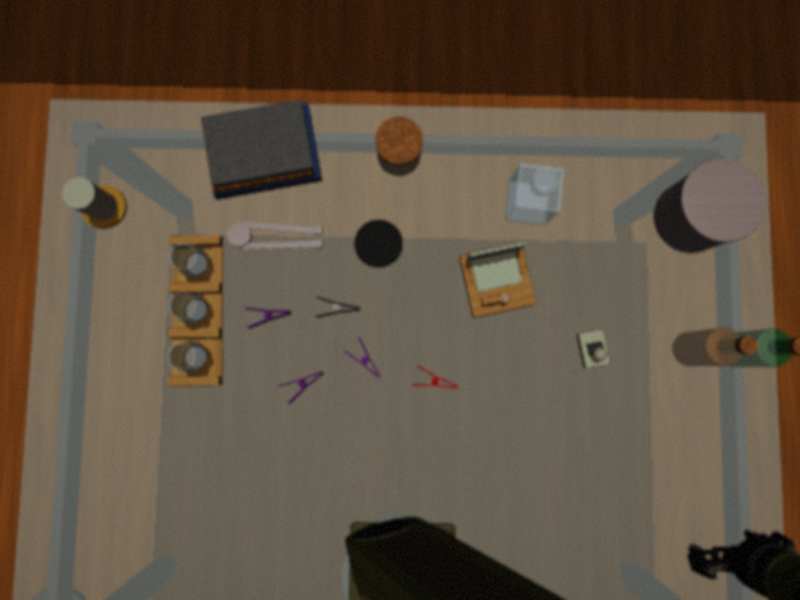

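View pics/side0.png

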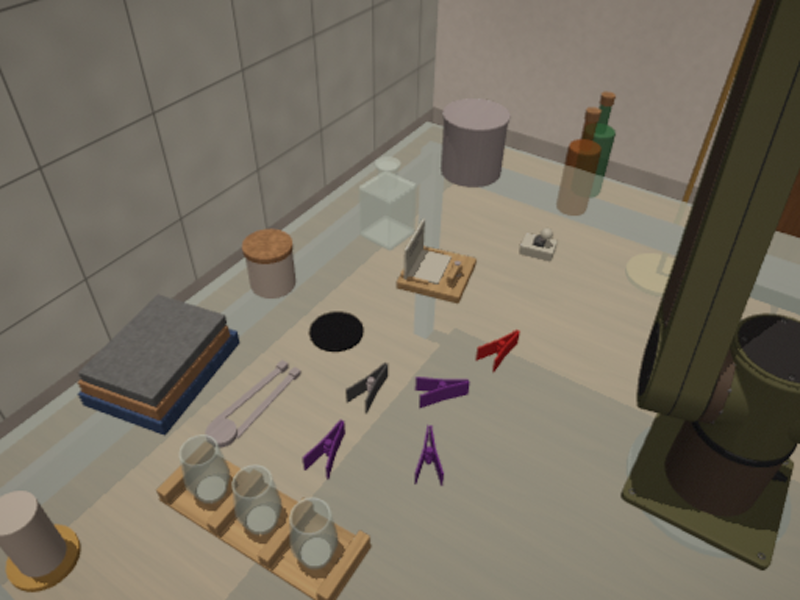

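Top view: dark clip at (337,306) of the 800-px picture with its handles left and jaws right; stand at (497,283), card left edge near (468,258), button near (495,300). I'll write helpers and get coarse positions.

```bash
cat > h.py <<'E'
import numpy as np,cv2,pickle
from scipy.spatial.transform import Rotation as Ro
from rig import state,grab_frame
def ray(f,u,v):
    d=np.array([(u-f["cx"])/f["fx"],(v-f["cy"])/f["fy"],1.])
    return -f["R"].T@f["t"],f["R"].T@d
def onz(f,u,v,z):
    c,d=ray(f,u,v);return c+d*(z-c[2])/d[2]
def wrist():
    s=state();f=grab_frame("wrist");M=np.array(f["mount"])
    Rt=Ro.from_quat(s["orientation"]).as_matrix()
    Rc=Rt@M[:3,:3];c=Rt@M[:3,3]+s["position"]
    f["R"]=Rc.T;f["t"]=-Rc.T@c;f["s"]=s
    return f
def proj(f,X):
    p=f["R"]@np.asarray(X,float)+f["t"];return f["fx"]*p[0]/p[2]+f["cx"],f["fy"]*p[1]/p[2]+f["cy"]
def totool(P,yaw=None):
    s=state();Rt=Ro.from_quat(s["orientation"]).as_matrix();return Rt.T@(np.asarray(P)-s["position"])/10
E
python3 - <<'E'
from h import *
f=pickle.load(open("top.pkl","rb"))
k=.64
for n,u,v,z in[("clip piv",337,306,16),("clip jaw",360,308,16),("clip h1",317,298,16),("h2",317,315,16),("card l",468,258,95),("card r",524,245,95),("stand LL",474,316,20),("LR",535,304,20),("button l",482,302,46),("br",508,298,46)]:
    print(n,onz(f,u*k,v*k,z).round())
g=wrist();print(np.array(g["mount"]).round(3),g["fx"],g["cx"],g["cy"])
s=g["s"];print(Ro.from_quat(s["orientation"]).as_matrix().round(3))
E
```

```text
clip piv [523. 135.  16.]
clip jaw [520.  89.  16.]
clip h1 [539. 176.  16.]
h2 [505. 175.  16.]
card l [ 612. -117.   95.]
card r [ 639. -224.   95.]
stand LL [ 508. -138.   20.]
LR [ 534. -260.   20.]
button l [ 533. -151.   46.]
br [ 542. -202.   46.]
[[-0.00000e+00 -9.61000e-01 -2.76000e-01  7.01720e+01]
 [ 1.00000e+00 -1.00000e-03  1.00000e-03 -1.03500e+00]
 [-1.00000e-03 -2.76000e-01  9.61000e-01 -1.60483e+02]
 [ 0.00000e+00  0.00000e+00  0.00000e+00  1.00000e+00]] 281.5658484204053 254.52168576655112 193.04417078305426
[[ 0.969  0.247 -0.   ]
 [ 0.247 -0.969  0.002]
 [ 0.    -0.002 -1.   ]]
```

Call:
send_rows --moves '[{"x": 4.35,"y": -2.07,"gripper": -1},{"x": 4.35,"y": -2.07,"gripper": -1},{"x": 4.35,"y": -2.07,"gripper": -1},{"x": 4.35,"y": -2.07,"gripper": -1},{"x": 4.35,"y": -2.07,"gripper": -1},{"x": 4.35,"y": -2.07,"gripper": -1},{"x": 4.35,"y": -2.07,"gripper": -1},{"x": 4.35,"y": -2.07,"gripper": -1},{"x": 4.35,"y": -2.07,"gripper": -1},{"x": 4.35,"y": -2.07,"gripper": -1},{"gripper": -1},{"gripper": -1}]' --newtons 20

```text
validation failed for argument at $.mo...
```

Run:
```python
from h import *
f=wrist();s=f["s"];print(s["clock"],s["position"],s["finger_gap"],s["contact_force"]);pickle.dump(f,open("w1.pkl","wb"))
cv2.imwrite("pics/w1.png",cv2.resize(f["color"][:,:,::-1],(800,600),interpolation=cv2.INTER_CUBIC))
```

```text
0.15 [ 129.64801864 -508.15220679  211.13632756] 84.89178507515257 [0.54519529 0.10019112 0.15373713]
```

View pics/w1.png

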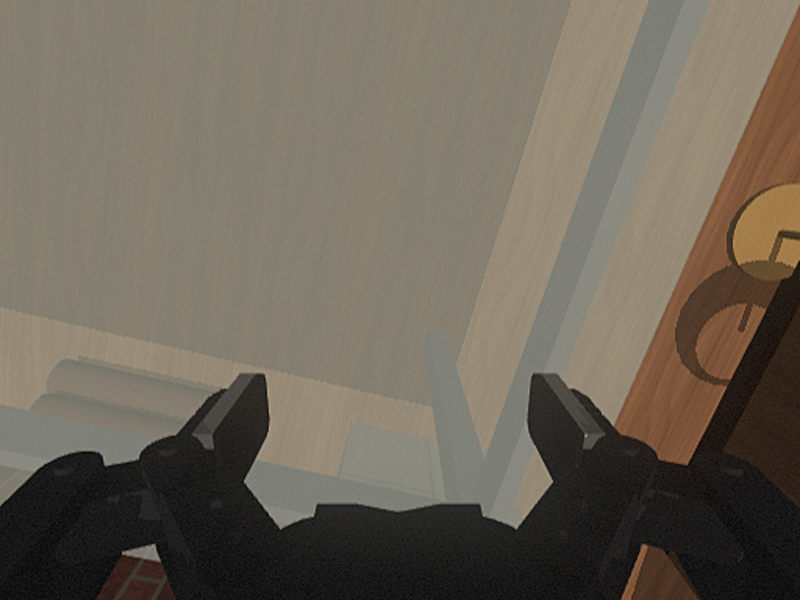

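The call was refused, so the arm is still at its start. The picture shows bare shelf and the open fingers at (255,420) and (540,420). I'll retry with every key given.

Call:
send_rows --moves '[{"x": 4.35,"y": -2.07,"z": 0,"wx": 0,"wy": 0,"wz": 0,"gripper": -1},{"x": 4.35,"y": -2.07,"z": 0,"wx": 0,"wy": 0,"wz": 0,"gripper": -1},{"x": 4.35,"y": -2.07,"z": 0,"wx": 0,"wy": 0,"wz": 0,"gripper": -1},{"x": 4.35,"y": -2.07,"z": 0,"wx": 0,"wy": 0,"wz": 0,"gripper": -1},{"x": 4.35,"y": -2.07,"z": 0,"wx": 0,"wy": 0,"wz": 0,"gripper": -1},{"x": 4.35,"y": -2.07,"z": 0,"wx": 0,"wy": 0,"wz": 0,"gripper": -1},{"x": 4.35,"y": -2.07,"z": 0,"wx": 0,"wy": 0,"wz": 0,"gripper": -1},{"x": 4.35,"y": -2.07,"z": 0,"wx": 0,"wy": 0,"wz": 0,"gripper": -1},{"x": 4.35,"y": -2.07,"z": 0,"wx": 0,"wy": 0,"wz": 0,"gripper": -1},{"x": 4.35,"y": -2.07,"z": 0,"wx": 0,"wy": 0,"wz": 0,"gripper": -1},{"x": 0,"y": 0,"z": 0,"wx": 0,"wy": 0,"wz": 0,"gripper": -1}]' --newtons 20

```text
clock: 1.58
position: [502.3, -198.6, 211.3]
orientation: [0.992, 0.127, 0.0, -0.0]
contact_force: [-0.3, 0.2, 0.8]
finger_gap: -0.2
grip_force: 0.0
```

Run:
```python
from h import *
f=wrist();s=f["s"];print(s["clock"],s["position"],s["finger_gap"],s["contact_force"]);pickle.dump(f,open("w1.pkl","wb"))
cv2.imwrite("pics/w2.png",cv2.resize(f["color"][:,:,::-1],(800,600),interpolation=cv2.INTER_CUBIC))
```

```text
1.575 [ 502.287631   -198.62243012  211.30208606] -0.18781969629526452 [-0.34428009  0.23924569  0.77418409]
```

View pics/w2.png

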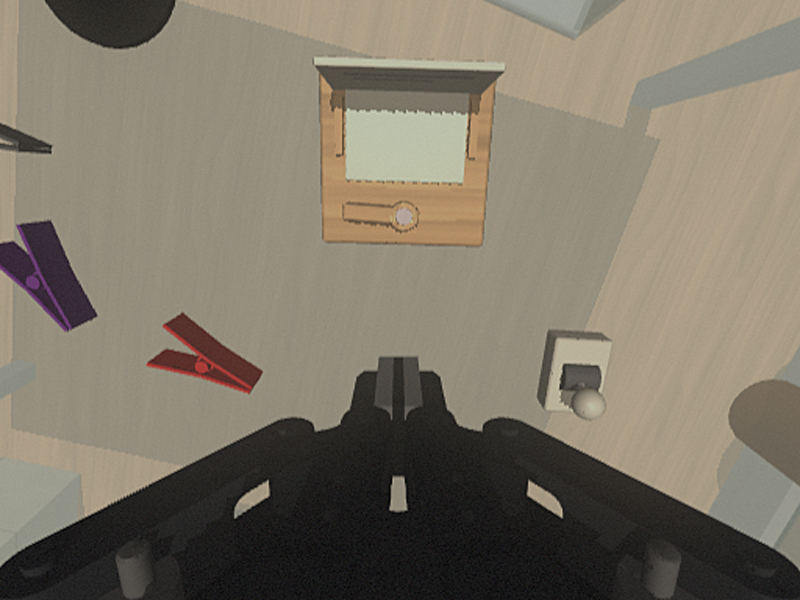

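Wrist view: button pivot at (404,216), nose tip at (343,212) pointing left; card top edge from (315,62) to (504,66); stand front corners (324,242) and (484,246); closed fingertips at (398,358).

Run:
```python
from h import *
f=pickle.load(open("w1.pkl","rb"));k=.64
def P(u,v,z):return onz(f,u*k,v*k,z)
for n,u,v,z in[("piv",404,216,46),("nose",343,212,46),("nosebot",343,221,46),("cardTLback",313.5,57,95),("cardTRback",505,62,95),("cardTLf",316,67,95),("cardTRf",503,72,95),("SFL",324,241,20),("SFR",484,245,20),("FootFL",345,181,24),("FootFR",464,184,24)]:
    print(n,P(u,v,z).round(1))
a=P(313.5,57,95);b=P(505,62,95);d=(a-b)[:2];L=np.linalg.norm(d);y=d/L;x=np.array([y[1],-y[0]])
print("cardlen",L,"yaw",np.arctan2(x[1],x[0]))
p=P(404,216,46)[:2]
print("card rel pivot x,y:",(a[:2]-p)@x,(a[:2]-p)@y,(b[:2]-p)@y,"nose",(P(343,216.5,46)[:2]-p)@x,(P(343,216.5,46)[:2]-p)@y)
s=f["s"];R=Ro.from_quat(s["orientation"]).as_matrix();print("tool x yaw",np.arctan2(R[1,0],R[0,0]))
print("tip px",np.array(proj(f,s["position"]+R@[0,0,8]))/k)
print("card from top cam bottom edges", )
t=pickle.load(open("top.pkl","rb"));print("top cam piv px",np.array(proj(t,[*p,46]))/k,"card TL px",np.array(proj(t,a))/k,"TR",np.array(proj(t,b))/k)
```

```text
piv [ 543.6 -191.8   46. ]
nose [ 535.2 -148.1   46. ]
nosebot [ 528.9 -149.6   46. ]
cardTLback [ 620.2 -118.1   95. ]
cardTRback [ 645.  -223.5   95. ]
cardTLf [ 615.6 -120.5   95. ]
cardTRf [ 639.8 -224.    95. ]
SFL [ 506.4 -135.9   20. ]
SFR [ 535.5 -260.8   20. ]
FootFL [ 556.  -142.4   24. ]
FootFR [ 576.6 -230.9   24. ]
cardlen 108.319644805295 yaw 0.23066153226316027
card rel pivot x,y: 91.47099546504617 54.31011548779013 -54.00952931750487 nose -1.3932986633242554 44.50096481072086
tool x yaw 0.25434455653033666
tip px [399.86120149 352.42857512]
card from top cam bottom edges
top cam piv px [503.02853259 297.10283757] card TL px [468.38902297 253.75156562] TR [523.64377574 241.90088023]
```

Run:
```python
from h import *
s=state();print(s["joint_pos"].round(3))
y=.23;x_=np.array([np.cos(y),np.sin(y)]);y_=np.array([-np.sin(y),np.cos(y)]);p=np.array([543.6,-191.8])
print(totool([*(p-25*x_+33*y_),42]))
```

```text
[-0.379  0.285 -0.104  1.182 -0.     2.51 ]
[ 1.94610599 -3.03500871 16.92810125]
```

Call:
send_rows --moves '[{"x": 0,"y": 0,"z": 0,"wx": 0,"wy": 0,"wz": -0.1834,"gripper": -1},{"x": 0,"y": 0,"z": 0,"wx": 0,"wy": 0,"wz": -0.1834,"gripper": -1},{"x": 0,"y": 0,"z": 0,"wx": 0,"wy": 0,"wz": -0.1834,"gripper": -1},{"x": 0,"y": 0,"z": 0,"wx": 0,"wy": 0,"wz": -0.1834,"gripper": -1},{"x": 0,"y": 0,"z": 0,"wx": 0,"wy": 0,"wz": -0.1834,"gripper": -1},{"x": 0,"y": 0,"z": 0,"wx": 0,"wy": 0,"wz": -0.1834,"gripper": -1},{"x": 0,"y": 0,"z": 0,"wx": 0,"wy": 0,"wz": -0.1834,"gripper": -1},{"x": 0,"y": 0,"z": 0,"wx": 0,"wy": 0,"wz": -0.1834,"gripper": -1},{"x": 0,"y": 0,"z": 0,"wx": 0,"wy": 0,"wz": -0.1834,"gripper": -1},{"x": 0,"y": 0,"z": 0,"wx": 0,"wy": 0,"wz": -0.1834,"gripper": -1},{"x": 0,"y": 0,"z": 0,"wx": 0,"wy": 0,"wz": -0.1834,"gripper": -1},{"x": 0,"y": 0,"z": 0,"wx": 0,"wy": 0,"wz": -0.1834,"gripper": -1}]'

```text
clock: 3.12
position: [498.6, -201.7, 211.8]
orientation: [0.337, 0.942, -0.0, -0.0]
contact_force: [-0.4, 0.5, 0.2]
finger_gap: -0.2
grip_force: 0.0
```

Call:
send_rows --moves '[{"x": 0,"y": 0,"z": 0,"wx": 0,"wy": 0,"wz": -0.1834,"gripper": -1},{"x": 0,"y": 0,"z": 0,"wx": 0,"wy": 0,"wz": -0.1834,"gripper": -1},{"x": 0,"y": 0,"z": 0,"wx": 0,"wy": 0,"wz": -0.1834,"gripper": -1},{"x": 0,"y": 0,"z": 0,"wx": 0,"wy": 0,"wz": -0.1834,"gripper": -1},{"x": 0,"y": 0,"z": 0,"wx": 0,"wy": 0,"wz": -0.1834,"gripper": -1},{"x": 0,"y": 0,"z": 0,"wx": 0,"wy": 0,"wz": 0,"gripper": -1}]'

```text
clock: 3.88
position: [498.9, -201.5, 211.8]
orientation: [-0.111, 0.994, -0.0, -0.0]
contact_force: [0.2, 0.0, -0.4]
finger_gap: -0.1
grip_force: 0.0
```

Run:
```python
from h import *
s=state();print(s["clock"],s["joint_pos"].round(3),s["position"])
R=Ro.from_quat(s["orientation"]).as_matrix();print(np.arctan2(R[1,0],R[0,0]))
y=.23;x_=np.array([np.cos(y),np.sin(y)]);y_=np.array([-np.sin(y),np.cos(y)]);p=np.array([543.6,-191.8])
print(totool([*(p-25*x_+33*y_),42]))
```

```text
3.875 [-0.384  0.283 -0.106  1.183 -0.    -0.606] [ 498.88694958 -201.48645878  211.78820985]
-2.9195317627121424
[-2.06178162  3.238865   16.97748582]
```

Call:
send_rows --moves '[{"x": -2.06,"y": 3.24,"z": 3,"wx": 0,"wy": 0,"wz": 0,"gripper": -1},{"x": 0,"y": 0,"z": 5,"wx": 0,"wy": 0,"wz": 0,"gripper": -1},{"x": 0,"y": 0,"z": 4,"wx": 0,"wy": 0,"wz": 0,"gripper": -1},{"x": 0,"y": 0,"z": 3,"wx": 0,"wy": 0,"wz": 0,"gripper": -1},{"x": 0,"y": 0,"z": 2,"wx": 0,"wy": 0,"wz": 0,"gripper": -1},{"x": 0,"y": 0,"z": 0,"wx": 0,"wy": 0,"wz": 0,"gripper": -1},{"x": 0,"y": 0,"z": 0,"wx": 0,"wy": 0,"wz": 0,"gripper": -1}]'

```text
clock: 4.75
position: [513.3, -164.9, 42.6]
orientation: [-0.112, 0.994, -0.0, 0.0]
contact_force: [0.7, 0.4, 0.1]
finger_gap: -0.0
grip_force: 0.0
```

Run:
```python
from h import *
s=state();print(s["position"],s["contact_force"])
y=.23;x_=np.array([np.cos(y),np.sin(y)]);y_=np.array([-np.sin(y),np.cos(y)]);p=np.array([543.6,-191.8])
d=s["position"][:2]-p;print("local",d@x_,d@y_)
```

```text
[ 513.25628084 -164.9248493    42.62552126] [0.74717643 0.43818823 0.06806869]
local -23.417729345196722 33.08511704682365
```

Call:
send_rows --moves '[{"x": -0.32,"y": 0,"z": 0,"wx": 0,"wy": 0,"wz": 0,"gripper": -1},{"x": -0.32,"y": 0,"z": 0,"wx": 0,"wy": 0,"wz": 0,"gripper": -1},{"x": -0.512,"y": 0.217,"z": 0,"wx": 0,"wy": 0,"wz": 0.15,"gripper": -1},{"x": -0.512,"y": 0.217,"z": 0,"wx": 0,"wy": 0,"wz": 0.15,"gripper": -1},{"x": -0.512,"y": 0.217,"z": 0,"wx": 0,"wy": 0,"wz": 0.15,"gripper": -1},{"x": -0.512,"y": 0.217,"z": 0,"wx": 0,"wy": 0,"wz": 0.15,"gripper": -1},{"x": -0.512,"y": 0.217,"z": 0,"wx": 0,"wy": 0,"wz": 0.15,"gripper": -1},{"x": 0,"y": 0,"z": 0,"wx": 0,"wy": 0,"wz": 0,"gripper": -1}]'

```text
clock: 5.75
position: [545.9, -154.2, 42.2]
orientation: [0.258, 0.966, -0.0, 0.001]
contact_force: [0.2, 0.2, 0.1]
finger_gap: 0.2
grip_force: 0.0
```

```bash
cat > loc.py <<'E'
from h import *
s=state()
y=.23;x_=np.array([np.cos(y),np.sin(y)]);y_=np.array([-np.sin(y),np.cos(y)]);p=np.array([543.6,-191.8])
d=s["position"][:2]-p;R=Ro.from_quat(s["orientation"]).as_matrix()
b=(.23+np.pi-np.arctan2(R[1,0],R[0,0]))%(2*np.pi)
print("local",d@x_,d@y_,"r",np.linalg.norm(d),"beta",b,"button frame",R.T@[*d,0],s["position"][2],s["contact_force"])
E
python3 loc.py
```

```text
local 10.794819497676555 36.04836354266362 r 37.62994342397364 beta 0.7520031942363818 button frame [ 1.67410418e+01  3.37008909e+01 -1.07693080e-02] 42.24069257689607 [0.22118339 0.24240059 0.09327901]
```

Motion follows the plan; on to the stop.

Call:
send_rows --moves '[{"x": -0.512,"y": 0.217,"z": 0,"wx": 0,"wy": 0,"wz": 0.15,"gripper": -1},{"x": -0.512,"y": 0.217,"z": 0,"wx": 0,"wy": 0,"wz": 0.15,"gripper": -1},{"x": -0.512,"y": 0.217,"z": 0,"wx": 0,"wy": 0,"wz": 0.15,"gripper": -1},{"x": -0.512,"y": 0.217,"z": 0,"wx": 0,"wy": 0,"wz": 0.15,"gripper": -1},{"x": -0.512,"y": 0.217,"z": 0,"wx": 0,"wy": 0,"wz": 0.15,"gripper": -1},{"x": -0.22,"y": 0.11,"z": 0,"wx": 0,"wy": 0,"wz": 0.067,"gripper": -1},{"x": 0,"y": 0,"z": 0,"wx": 0,"wy": 0,"wz": 0,"gripper": -1},{"x": 0,"y": 0,"z": 0,"wx": 0,"wy": 0,"wz": 0,"gripper": -1}]'

```text
clock: 6.75
position: [571.2, -167.1, 41.9]
orientation: [0.621, 0.784, -0.0, -0.0]
contact_force: [-0.8, 0.4, -0.2]
finger_gap: 0.5
grip_force: 0.0
```

```bash
python3 loc.py
```

```text
local 32.48946842135389 17.794792920327577 r 37.043490836845976 beta 1.5690045367973737 button frame [ 1.77365500e+01  3.25213006e+01 -3.79897077e-03] 41.86355114366118 [-0.7697454   0.35690819 -0.15500425]
```

Call:
send_rows --moves '[{"x": -0.1,"y": 0,"z": 0,"wx": 0,"wy": 0,"wz": 0,"gripper": -1},{"x": -0.1,"y": 0,"z": 0,"wx": 0,"wy": 0,"wz": 0,"gripper": -1},{"x": 0,"y": 0,"z": 0,"wx": 0,"wy": 0,"wz": 0,"gripper": -1}]'

```text
clock: 7.12
position: [571.8, -169.2, 41.8]
orientation: [0.621, 0.784, -0.0, 0.0]
contact_force: [-0.1, -0.2, -0.5]
finger_gap: -0.2
grip_force: 0.0
```

```bash
python3 loc.py
```

```text
local 32.643898832557916 15.554323241465479 r 36.160214359019896 beta 1.5708181901719722 button frame [ 1.55550369e+01  3.26435588e+01 -7.95594660e-04] 41.819578946904805 [-0.11981908 -0.20767079 -0.51442693]
```

Call:
send_rows --moves '[{"x": -0.1,"y": 0,"z": 0,"wx": 0,"wy": 0,"wz": 0,"gripper": -1},{"x": -0.1,"y": 0,"z": 0,"wx": 0,"wy": 0,"wz": 0,"gripper": -1},{"x": 0,"y": 0,"z": 0,"wx": 0,"wy": 0,"wz": 0,"gripper": -1}]'

```text
clock: 7.5
position: [572.3, -171.2, 41.8]
orientation: [0.621, 0.783, 0.0, 0.0]
contact_force: [0.0, -0.1, -0.7]
finger_gap: -0.1
grip_force: 0.0
```

Run:
```python
from h import *
exec(open("loc.py").read())
f=wrist();pickle.dump(f,open("w3.pkl","wb"));t=grab_frame("top")
a=cv2.resize(f["color"][:,:,::-1],(800,600),interpolation=cv2.INTER_CUBIC)
b=cv2.resize(t["color"][130:230,260:400,::-1],(350,250),interpolation=cv2.INTER_CUBIC);a[350:,:350]=b
cv2.imwrite("pics/w3.png",a)
```

```text
local 32.66898713218493 13.516041949663842 r 35.3545769346479 beta 1.5711118254037775 button frame [1.35263483e+01 3.26647212e+01 8.73741880e-04] 41.78561350822622 [ 0.03136126 -0.07504832 -0.71663033]
```

View pics/w3.png

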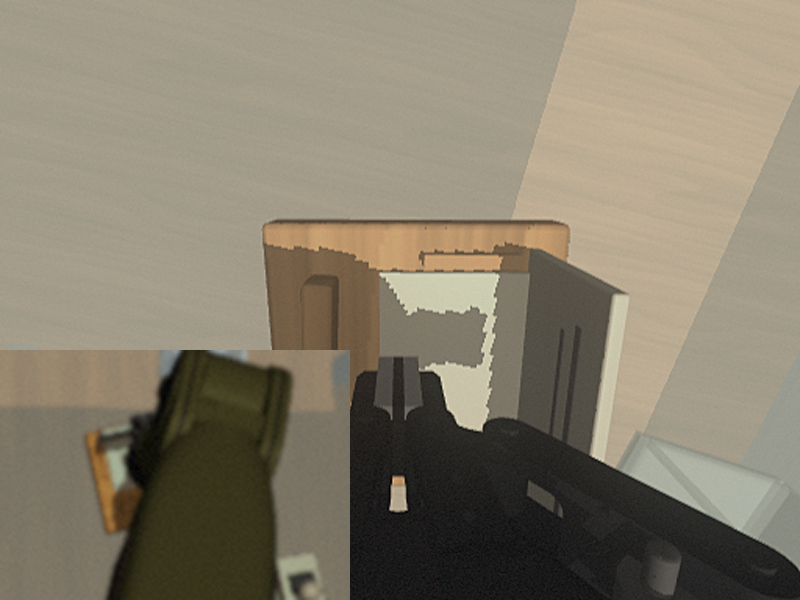

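The wrist view shows the button's end at (320,278), still looking parallel to the stand's +y, with the fingers past it at (398,370). I'll check that against the geometry.

Run:
```python
from h import *
f=pickle.load(open("w3.pkl","rb"));k=.64
y=.23;x_=np.array([np.cos(y),np.sin(y)]);y_=np.array([-np.sin(y),np.cos(y)]);p=np.array([543.6,-191.8])
def L(u,v,z):
    d=onz(f,u*k,v*k,z)[:2]-p;return (d@x_).round(1),(d@y_).round(1)
for z in(46,26):print(z,[L(*q,z) for q in[(303,285),(338,285),(320,277)]])
print("corner SFL",L(264,222,20),"card top left",L(627,295,95),"foot edge",L(379,272,24))
for a in(0,1.571):
  for z in (26,46):
    for c in((-6,45),(6,45),(-6,0),(6,0)):
        ca,sa=np.cos(a),np.sin(a);q=p+x_*(c[0]*ca+c[1]*sa)+y_*(-c[0]*sa+c[1]*ca)
        print(a,z,c,(np.array(proj(f,[*q,z]))/k).round())
```

```text
46 [(np.float64(-1.8), np.float64(45.9)), (np.float64(11.0), np.float64(45.9)), (np.float64(4.5), np.float64(48.9))]
26 [(np.float64(-6.3), np.float64(40.9)), (np.float64(8.2), np.float64(40.9)), (np.float64(0.9), np.float64(44.3))]
corner SFL (np.float64(-22.0), np.float64(66.0)) card top left (np.float64(90.7), np.float64(55.4)) foot edge (np.float64(25.1), np.float64(46.0))
0 26 (-6, 45) [303. 275.]
0 26 (6, 45) [332. 275.]
0 26 (-6, 0) [309. 376.]
0 26 (6, 0) [337. 376.]
0 46 (-6, 45) [292. 287.]
0 46 (6, 45) [325. 287.]
0 46 (-6, 0) [299. 398.]
0 46 (6, 0) [330. 398.]
1.571 26 (-6, 45) [426. 363.]
1.571 26 (6, 45) [425. 388.]
1.571 26 (-6, 0) [322. 363.]
1.571 26 (6, 0) [324. 388.]
1.571 46 (-6, 45) [429. 384.]
1.571 46 (6, 45) [428. 411.]
1.571 46 (-6, 0) [314. 384.]
1.571 46 (6, 0) [315. 412.]
```

Run:
```python
from h import *
f=pickle.load(open("w3.pkl","rb"))
cv2.imwrite("pics/w3c.png",cv2.resize(f["color"][130:310,150:350,::-1],(667,600),interpolation=cv2.INTER_CUBIC))
```

```text
(no output)
```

View pics/w3c.png

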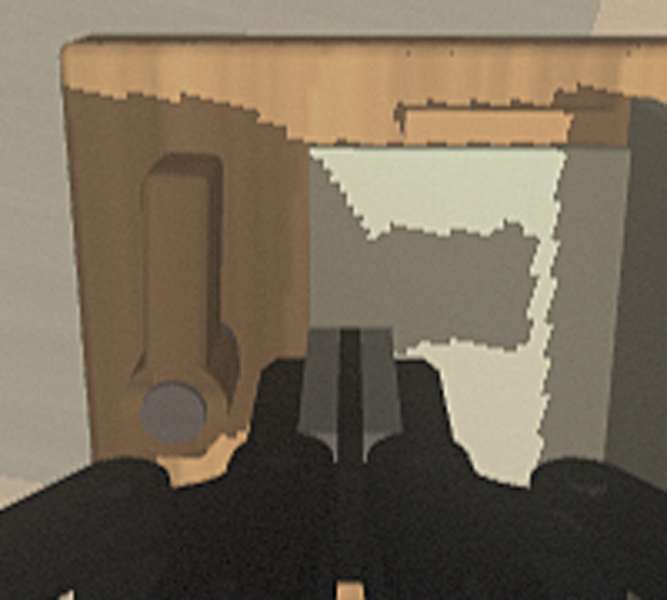

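Picture: screw at (172,411), nose at (180,185). The button did not move. The fingers went over it, so the closed tips are shorter than I took them to be. I'll lift, swing back and find the tip height by gently touching the stand's block.

Call:
send_rows --moves '[{"x": 0,"y": 0,"z": -3,"wx": 0,"wy": 0,"wz": 0,"gripper": -1},{"x": 0.547,"y": -0.284,"z": 0,"wx": 0,"wy": 0,"wz": -0.1745,"gripper": -1},{"x": 0.547,"y": -0.284,"z": 0,"wx": 0,"wy": 0,"wz": -0.1745,"gripper": -1},{"x": 0.547,"y": -0.284,"z": 0,"wx": 0,"wy": 0,"wz": -0.1745,"gripper": -1},{"x": 0.547,"y": -0.284,"z": 0,"wx": 0,"wy": 0,"wz": -0.1745,"gripper": -1},{"x": 0.547,"y": -0.284,"z": 0,"wx": 0,"wy": 0,"wz": -0.1745,"gripper": -1},{"x": 0.547,"y": -0.284,"z": 0,"wx": 0,"wy": 0,"wz": -0.1745,"gripper": -1},{"x": 0.547,"y": -0.284,"z": 0,"wx": 0,"wy": 0,"wz": -0.1745,"gripper": -1},{"x": 0.547,"y": -0.284,"z": 0,"wx": 0,"wy": 0,"wz": -0.1745,"gripper": -1},{"x": 0.547,"y": -0.284,"z": 0,"wx": 0,"wy": 0,"wz": -0.1745,"gripper": -1},{"x": 1.15,"y": 0,"z": 0,"wx": 0,"wy": 0,"wz": 0,"gripper": -1}]'

```text
clock: 8.98
position: [511.8, -165.7, 71.9]
orientation: [-0.114, 0.994, -0.0, 0.0]
contact_force: [-0.2, 0.4, 0.1]
finger_gap: 0.0
grip_force: 0.0
```

Call:
send_rows --moves '[{"x": 0,"y": 0,"z": 3,"wx": 0,"wy": 0,"wz": 0,"gripper": -1},{"x": 0,"y": 0,"z": 0.2,"wx": 0,"wy": 0,"wz": 0,"gripper": -1},{"x": 0,"y": 0,"z": 0.2,"wx": 0,"wy": 0,"wz": 0,"gripper": -1},{"x": 0,"y": 0,"z": 0.2,"wx": 0,"wy": 0,"wz": 0,"gripper": -1},{"x": 0,"y": 0,"z": 0,"wx": 0,"wy": 0,"wz": 0,"gripper": -1}]'

```text
clock: 9.6
position: [512.2, -165.6, 36.3]
orientation: [-0.114, 0.993, -0.0, 0.0]
contact_force: [-0.6, -0.2, -0.0]
finger_gap: -0.3
grip_force: 0.0
```

Run:
```python
from h import *
exec(open("loc.py").read())
f=wrist();pickle.dump(f,open("w4.pkl","wb"));g=grab_frame("side");pickle.dump(g,open("s4.pkl","wb"))
u,v=np.array(proj(g,s["position"])).astype(int);print(u,v)
a=np.zeros((600,800,3),np.uint8);a[:,:400]=cv2.resize(g["color"][max(v-60,0):v+60,u-40:u+40,::-1],(400,600),interpolation=cv2.INTER_CUBIC)
a[:533,400:]=cv2.resize(f["color"][110:310,176:326,::-1],(400,533),interpolation=cv2.INTER_CUBIC)
cv2.imwrite("pics/w4.png",a)
```

```text
local -24.5814668331632 32.62860782238715 r 40.85186115830032 beta 0.0007510966488997184 button frame [24.60595996 32.61012312 -0.03412801] 36.27475355427946 [-0.57611715 -0.16141613 -0.03916405]
296 178
```

View pics/w4.png

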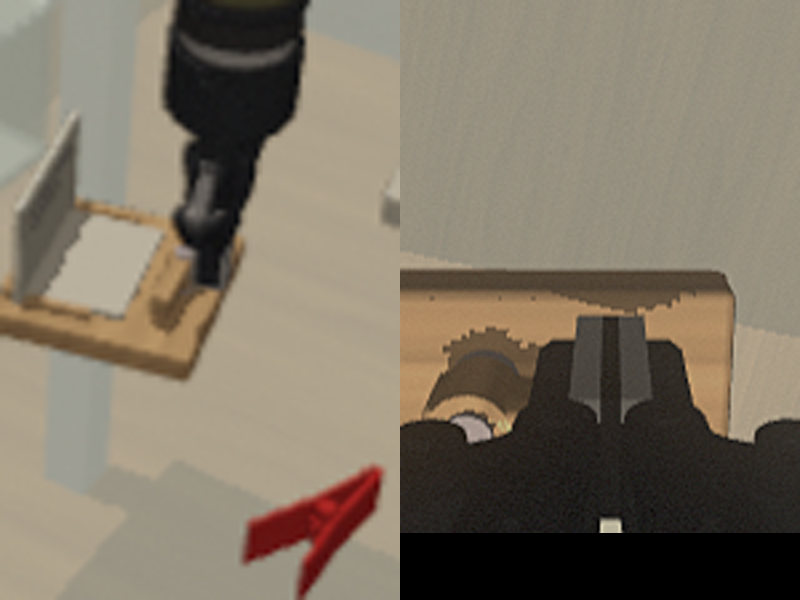

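Side crop: the fingertips at (207,285) sit about level with the top of the button's nose at (165,300), i.e. higher than nominal. I'll keep descending in small steps.

Call:
send_rows --moves '[{"x": 0,"y": 0,"z": 0.2,"wx": 0,"wy": 0,"wz": 0,"gripper": -1},{"x": 0,"y": 0,"z": 0.2,"wx": 0,"wy": 0,"wz": 0,"gripper": -1},{"x": 0,"y": 0,"z": 0.2,"wx": 0,"wy": 0,"wz": 0,"gripper": -1},{"x": 0,"y": 0,"z": 0.2,"wx": 0,"wy": 0,"wz": 0,"gripper": -1},{"x": 0,"y": 0,"z": 0,"wx": 0,"wy": 0,"wz": 0,"gripper": -1}]'

```text
clock: 10.32
position: [511.6, -165.5, 27.6]
orientation: [-0.114, 0.993, 0.0, -0.0]
contact_force: [0.1, -0.2, 0.5]
finger_gap: -0.4
grip_force: 0.0
```

Call:
send_rows --moves '[{"x": 0,"y": 0,"z": 0.2,"wx": 0,"wy": 0,"wz": 0,"gripper": -1},{"x": 0,"y": 0,"z": 0.2,"wx": 0,"wy": 0,"wz": 0,"gripper": -1},{"x": 0,"y": 0,"z": 0,"wx": 0,"wy": 0,"wz": 0,"gripper": -1}]'

```text
clock: 10.7
position: [511.6, -165.5, 23.6]
orientation: [-0.114, 0.993, 0.0, -0.0]
contact_force: [0.5, 0.6, -0.3]
finger_gap: -0.2
grip_force: 0.0
```

Call:
send_rows --moves '[{"x": -0.2,"y": 0,"z": 0,"wx": 0,"wy": 0,"wz": 0,"gripper": -1},{"x": -0.2,"y": 0,"z": 0,"wx": 0,"wy": 0,"wz": 0,"gripper": -1},{"x": 0,"y": 0,"z": 0.2,"wx": 0,"wy": 0,"wz": 0,"gripper": -1},{"x": 0,"y": 0,"z": 0.2,"wx": 0,"wy": 0,"wz": 0,"gripper": -1},{"x": 0,"y": 0,"z": 0,"wx": 0,"wy": 0,"wz": 0,"gripper": -1}]'

```text
clock: 11.32
position: [515.3, -164.5, 19.5]
orientation: [-0.114, 0.993, 0.0, -0.0]
contact_force: [-0.5, -0.1, -0.0]
finger_gap: -0.3
grip_force: 0.0
```

Call:
send_rows --moves '[{"x": 0,"y": 0,"z": 0.2,"wx": 0,"wy": 0,"wz": 0,"gripper": -1},{"x": 0,"y": 0,"z": 0.2,"wx": 0,"wy": 0,"wz": 0,"gripper": -1},{"x": 0,"y": 0,"z": 0,"wx": 0,"wy": 0,"wz": 0,"gripper": -1}]'

```text
clock: 11.7
position: [515.4, -164.5, 15.6]
orientation: [-0.115, 0.993, 0.0, -0.0]
contact_force: [-0.3, -1.7, 0.1]
finger_gap: 0.0
grip_force: 0.0
```

```bash
python3 loc.py
```

```text
local -21.23649713231253 32.98565206505675 r 39.23062646208572 beta 0.0004895075392230552 button frame [2.12526390e+01 3.29752488e+01 1.89465518e-02] 15.567045436105861 [-0.28239554 -1.70765978  0.14259686]
```

Call:
send_rows --moves '[{"x": 0,"y": 0,"z": 0.2,"wx": 0,"wy": 0,"wz": 0,"gripper": -1},{"x": 0,"y": 0,"z": 0.2,"wx": 0,"wy": 0,"wz": 0,"gripper": -1},{"x": 0,"y": 0,"z": 0,"wx": 0,"wy": 0,"wz": 0,"gripper": -1}]'

```text
clock: 12.08
position: [515.5, -164.5, 11.6]
orientation: [-0.115, 0.993, 0.0, -0.0]
contact_force: [-0.4, 0.2, 0.5]
finger_gap: 0.1
grip_force: 0.0
```

Call:
send_rows --moves '[{"x": 0,"y": 0,"z": 0.2,"wx": 0,"wy": 0,"wz": 0,"gripper": -1},{"x": 0,"y": 0,"z": 0.2,"wx": 0,"wy": 0,"wz": 0,"gripper": -1},{"x": 0,"y": 0,"z": 0,"wx": 0,"wy": 0,"wz": 0,"gripper": -1}]'

```text
clock: 12.45
position: [515.4, -164.5, 7.6]
orientation: [-0.114, 0.993, 0.0, -0.0]
contact_force: [-0.7, 0.1, 0.3]
finger_gap: -0.1
grip_force: 0.0
```

Run:
```python
from h import *
exec(open("loc.py").read())
f=wrist();pickle.dump(f,open("w5.pkl","wb"));g=grab_frame("side");pickle.dump(g,open("s5.pkl","wb"))
a=np.zeros((600,800,3),np.uint8);u,v=296,178;a[:,:400]=cv2.resize(g["color"][v-60:v+60,u-40:u+40,::-1],(400,600),interpolation=cv2.INTER_CUBIC)
a[:533,400:]=cv2.resize(f["color"][110:310,176:326,::-1],(400,533),interpolation=cv2.INTER_CUBIC)
cv2.imwrite("pics/w5.png",a)
```

```text
local -21.20347640561385 32.97076818803071 r 39.20024192007341 beta 0.0005145531003458714 button frame [2.12204370e+01 3.29598504e+01 1.68664972e-02] 7.569744735763793 [-0.67785934  0.11766347  0.25309191]
```

View pics/w5.png

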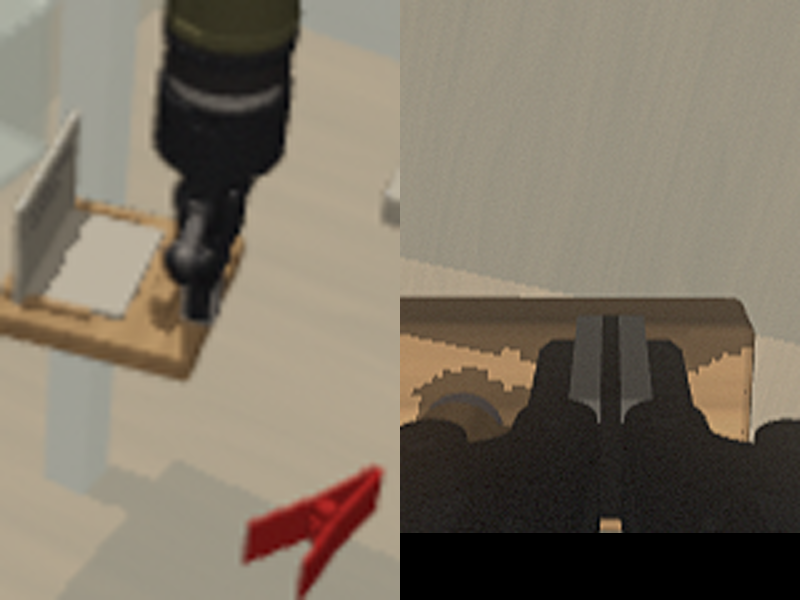

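Run:
```python
from h import *
for n,t,(u,v) in(("s4.pkl",[512.2,-165.6],(256+207/5,118+285/5)),("s5.pkl",[515.4,-164.5],(256+198/5,118+320/5))):
    g=pickle.load(open(n,"rb"))
    for z in(10,20,30,40,50,60):print(n,z,np.round(proj(g,[*t,z]),1),(u,v))
```

```text
s4.pkl 10 [296.3 185.2] (297.4, 175.0)
s4.pkl 20 [296.5 182.7] (297.4, 175.0)
s4.pkl 30 [296.8 180.2] (297.4, 175.0)
s4.pkl 40 [297.1 177.7] (297.4, 175.0)
s4.pkl 50 [297.4 175.1] (297.4, 175.0)
s4.pkl 60 [297.6 172.6] (297.4, 175.0)
s5.pkl 10 [295.2 185. ] (295.6, 182.0)
s5.pkl 20 [295.5 182.5] (295.6, 182.0)
s5.pkl 30 [295.7 180. ] (295.6, 182.0)
s5.pkl 40 [296.  177.5] (295.6, 182.0)
s5.pkl 50 [296.2 175. ] (295.6, 182.0)
s5.pkl 60 [296.5 172.4] (295.6, 182.0)
```

Call:
send_rows --moves '[{"x": 0,"y": 0,"z": 0.15,"wx": 0,"wy": 0,"wz": 0,"gripper": -1},{"x": 0,"y": 0,"z": 0.15,"wx": 0,"wy": 0,"wz": 0,"gripper": -1},{"x": 0,"y": 0,"z": 0,"wx": 0,"wy": 0,"wz": 0,"gripper": -1}]'

```text
clock: 12.92
position: [515.5, -164.6, 4.6]
orientation: [-0.114, 0.993, 0.0, -0.0]
contact_force: [0.6, 1.1, -0.2]
finger_gap: 0.1
grip_force: 0.0
```

Call:
send_rows --moves '[{"x": 0,"y": 0,"z": 0.15,"wx": 0,"wy": 0,"wz": 0,"gripper": -1},{"x": 0,"y": 0,"z": 0.15,"wx": 0,"wy": 0,"wz": 0,"gripper": -1},{"x": 0,"y": 0,"z": 0,"wx": 0,"wy": 0,"wz": 0,"gripper": -1}]'

```text
clock: 13.3
position: [515.5, -164.5, 1.6]
orientation: [-0.114, 0.993, 0.0, -0.0]
contact_force: [0.5, 0.2, 0.1]
finger_gap: 0.2
grip_force: 0.0
```

Call:
send_rows --moves '[{"x": 0,"y": 0,"z": 0.15,"wx": 0,"wy": 0,"wz": 0,"gripper": -1},{"x": 0,"y": 0,"z": 0.15,"wx": 0,"wy": 0,"wz": 0,"gripper": -1},{"x": 0,"y": 0,"z": 0,"wx": 0,"wy": 0,"wz": 0,"gripper": -1}]'

```text
clock: 13.68
position: [515.9, -164.7, 0.5]
orientation: [-0.115, 0.993, -0.0, 0.0]
contact_force: [-3.2, 0.1, 14.0]
finger_gap: 0.1
grip_force: 6.6
```

Call:
send_rows --moves '[{"x": 0,"y": 0,"z": 0.1,"wx": 0,"wy": 0,"wz": 0,"gripper": -1},{"x": 0,"y": 0,"z": 0.1,"wx": 0,"wy": 0,"wz": 0,"gripper": -1},{"x": 0,"y": 0,"z": 0,"wx": 0,"wy": 0,"wz": 0,"gripper": -1}]'

```text
clock: 14.05
position: [515.9, -164.7, 0.4]
orientation: [-0.115, 0.993, -0.0, 0.001]
contact_force: [-8.2, 2.2, 27.4]
finger_gap: 0.0
grip_force: 13.9
```

Call:
send_rows --moves '[{"x": 0,"y": 0,"z": 0.1,"wx": 0,"wy": 0,"wz": 0,"gripper": -1},{"x": 0,"y": 0,"z": 0.1,"wx": 0,"wy": 0,"wz": 0,"gripper": -1},{"x": 0,"y": 0,"z": 0,"wx": 0,"wy": 0,"wz": 0,"gripper": -1}]'

```text
clock: 14.42
position: [516.0, -164.8, 0.3]
orientation: [-0.114, 0.993, -0.001, 0.001]
contact_force: [-12.3, 3.4, 41.9]
finger_gap: -0.6
grip_force: 21.3
```

Contact with the block at TCP z ≈ 0.5 puts the closed tips 19.5 mm behind the reported TCP. I'll lift to tip height 30 mm and sweep again.

Call:
send_rows --moves '[{"x": 0,"y": 0,"z": -1.6,"wx": 0,"wy": 0,"wz": 0,"gripper": -1},{"x": 0,"y": 0,"z": 0,"wx": 0,"wy": 0,"wz": 0,"gripper": -1},{"x": -0.2,"y": 0,"z": 0,"wx": 0,"wy": 0,"wz": 0,"gripper": -1},{"x": -0.2,"y": 0,"z": 0,"wx": 0,"wy": 0,"wz": 0,"gripper": -1},{"x": -0.512,"y": 0.217,"z": 0,"wx": 0,"wy": 0,"wz": 0.15,"gripper": -1},{"x": -0.512,"y": 0.217,"z": 0,"wx": 0,"wy": 0,"wz": 0.15,"gripper": -1},{"x": 0,"y": 0,"z": 0,"wx": 0,"wy": 0,"wz": 0,"gripper": -1}]'

```text
clock: 15.3
position: [528.8, -157.6, 10.0]
orientation: [0.034, 0.999, 0.0, -0.001]
contact_force: [-0.8, 0.2, -0.6]
finger_gap: -0.1
grip_force: 0.0
```

```bash
python3 loc.py
```

```text
local -6.557705587590156 36.70136277172506 r 37.28261702020497 beta 0.2982795477471396 button frame [1.70537833e+01 3.31535968e+01 3.20836241e-02] 9.962426011890694 [-0.75733808  0.15949254 -0.57470284]
```

Call:
send_rows --moves '[{"x": -0.512,"y": 0.217,"z": 0,"wx": 0,"wy": 0,"wz": 0.15,"gripper": -1},{"x": -0.512,"y": 0.217,"z": 0,"wx": 0,"wy": 0,"wz": 0.15,"gripper": -1},{"x": -0.512,"y": 0.217,"z": 0,"wx": 0,"wy": 0,"wz": 0.15,"gripper": -1},{"x": -0.512,"y": 0.217,"z": 0,"wx": 0,"wy": 0,"wz": 0.15,"gripper": -1},{"x": -0.512,"y": 0.217,"z": 0,"wx": 0,"wy": 0,"wz": 0.15,"gripper": -1},{"x": -0.512,"y": 0.217,"z": 0,"wx": 0,"wy": 0,"wz": 0.15,"gripper": -1},{"x": -0.512,"y": 0.217,"z": 0,"wx": 0,"wy": 0,"wz": 0.15,"gripper": -1},{"x": -0.512,"y": 0.217,"z": 0,"wx": 0,"wy": 0,"wz": 0.15,"gripper": -1},{"x": -0.22,"y": 0.11,"z": 0,"wx": 0,"wy": 0,"wz": 0.071,"gripper": -1},{"x": 0,"y": 0,"z": 0,"wx": 0,"wy": 0,"wz": 0,"gripper": -1}]'

```text
clock: 16.55
position: [571.6, -167.7, 10.2]
orientation: [0.62, 0.784, -0.0, -0.0]
contact_force: [0.1, -0.3, 0.3]
finger_gap: -0.1
grip_force: 0.0
```

Call:
send_rows --moves '[{"x": -0.1,"y": 0,"z": 0,"wx": 0,"wy": 0,"wz": 0,"gripper": -1},{"x": 0,"y": 0,"z": 0,"wx": 0,"wy": 0,"wz": 0,"gripper": -1}]'

```text
clock: 16.8
position: [571.6, -168.1, 10.4]
orientation: [0.621, 0.784, 0.0, -0.001]
contact_force: [0.7, 2.6, -1.9]
finger_gap: -0.2
grip_force: 1.0
```

```bash
python3 loc.py
```

```text
local 32.62698544542997 16.662327768809526 r 36.63541109270565 beta 1.5701758722373473 button frame [1.66420668e+01 3.26373241e+01 5.89679056e-03] 10.44434824349063 [ 0.71733471  2.56745389 -1.90171144]
```

Call:
send_rows --moves '[{"x": -0.1,"y": 0,"z": 0,"wx": 0,"wy": 0,"wz": 0,"gripper": -1},{"x": -0.05,"y": 0,"z": 0,"wx": 0,"wy": 0,"wz": 0,"gripper": -1},{"x": 0,"y": 0,"z": 0,"wx": 0,"wy": 0,"wz": 0,"gripper": -1}]'

```text
clock: 17.18
position: [571.6, -168.2, 10.5]
orientation: [0.621, 0.784, 0.001, -0.002]
contact_force: [-0.4, 5.9, -0.6]
finger_gap: 0.1
grip_force: 3.0
```

```bash
python3 loc.py
```

```text
local 32.67611043547092 16.562307545672667 r 36.63383988102444 beta 1.5700393000149957 button frame [16.53744012 32.68865511  0.05590965] 10.491141663814277 [-0.39915207  5.90351613 -0.58746919]
```

Button is on its stop. Backing off, lifting, and going over to view the clip.

Call:
send_rows --moves '[{"x": 1,"y": 0,"z": 0,"wx": 0,"wy": 0,"wz": 0,"gripper": -1},{"x": 0,"y": 0,"z": -5,"wx": 0,"wy": 0,"wz": 0,"gripper": -1},{"x": 0,"y": 0,"z": -5,"wx": 0,"wy": 0,"wz": 0,"gripper": -1},{"x": 0,"y": 0,"z": -4,"wx": 0,"wy": 0,"wz": 0,"gripper": -1},{"x": 5.2,"y": 0.2,"z": 0,"wx": 0,"wy": 0,"wz": 0,"gripper": 0.32},{"x": 5.2,"y": 0.2,"z": 0,"wx": 0,"wy": 0,"wz": 0,"gripper": 0.32},{"x": 5.2,"y": 0.2,"z": 0,"wx": 0,"wy": 0,"wz": 0,"gripper": 0.32},{"x": 5.2,"y": 0.2,"z": 0,"wx": 0,"wy": 0,"wz": 0,"gripper": 0.32},{"x": 5.2,"y": 0.2,"z": 0,"wx": 0,"wy": 0,"wz": 0,"gripper": 0.32},{"x": 0,"y": 0,"z": 0,"wx": 0,"wy": 0,"wz": 0,"gripper": 0.32},{"x": 0,"y": 0,"z": 0,"wx": 0,"wy": 0,"wz": 0,"gripper": 0.32}]'

```text
clock: 18.55
position: [521.0, 94.8, 151.1]
orientation: [0.621, 0.784, -0.0, 0.001]
contact_force: [0.1, -0.1, 0.4]
finger_gap: 56.5
grip_force: 0.0
```

Run:
```python
from h import *
f=wrist();pickle.dump(f,open("w6.pkl","wb"));t=grab_frame("top");pickle.dump(t,open("t6.pkl","wb"))
print(f["s"]["clock"],f["s"]["position"],f["s"]["finger_gap"])
a=np.zeros((600,800,3),np.uint8)
a[:390,:520]=cv2.resize(f["color"][:,:,::-1],(520,390),interpolation=cv2.INTER_CUBIC)
a[390:,:450]=cv2.resize(t["color"][145:215,280:430,::-1],(450,210),interpolation=cv2.INTER_CUBIC)
cv2.imwrite("pics/w6.png",a)
```

```text
18.55 [520.97655664  94.77506959 151.09153713] 56.48877626139511
```

View pics/w6.png

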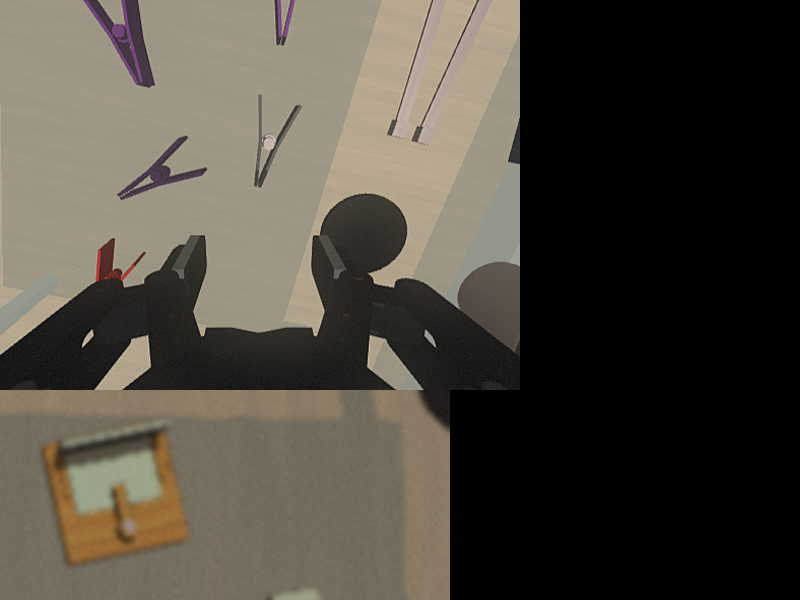

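The inset shows the button locked, nose over the card's foot. Wrist view: clip pivot (268,142), handle ends (260,96) and (299,107), jaw tip (257,187).

Run:
```python
from h import *
f=pickle.load(open("w6.pkl","rb"));k=1/1.015625
P=lambda u,v,z=32:onz(f,u*k,v*k,z)
pv,h1,h2,j=P(268,142),P(260,96),P(299,107),P(257,186)
print(pv.round(1),h1.round(1),h2.round(1),j.round(1))
print("gap",np.linalg.norm(h1-h2),"piv-hm",np.linalg.norm((h1+h2)/2-pv),"piv-j",np.linalg.norm(j-pv))
# dark mask around clip: principal axis at top surface
c=f["color"].astype(int);m=(c.max(2)<75);m[:85]=0;m[190:]=0;m[:,:240]=0;m[:,310:]=0
n,l,st,ce=cv2.connectedComponentsWithStats(m.astype(np.uint8));print(st[1:][st[1:,4]>15])
hm=(h1+h2)/2;d=(j-hm)[:2];yaw=np.arctan2(*(-d)[::-1]);print("tool yaw wanted (x=-clip x)",yaw)
d/=np.linalg.norm(d);R=Ro.from_quat(f["s"]["orientation"]).as_matrix();print("tool yaw",np.arctan2(R[1,0],R[0,0]))
```

```text
[519.9 140.3  32. ] [502.8 179.4  32. ] [540.4 178.3  32. ] [519.5  95.3  32. ]
gap 37.68636177445995 piv-hm 38.533501776599124 piv-j 45.02653087923781
[[272 104  22  38 108]
 [255 143  17  41 130]
 [251 168   4  15  36]]
tool yaw wanted (x=-clip x) 1.5450851896832039
tool yaw 1.800848379958935
```

Call:
send_rows --moves '[{"x": 0,"y": 0,"z": 0,"wx": 0,"wy": 0,"wz": 0.125,"gripper": 0.4},{"x": 0,"y": 0,"z": 0,"wx": 0,"wy": 0,"wz": 0.125,"gripper": 0.4},{"x": 4.1,"y": -0.1,"z": 0,"wx": 0,"wy": 0,"wz": 0,"gripper": 0.4},{"x": 4.05,"y": -0.1,"z": 0,"wx": 0,"wy": 0,"wz": 0,"gripper": 0.4},{"x": 0,"y": 0,"z": 5,"wx": 0,"wy": 0,"wz": 0,"gripper": 0.4},{"x": 0,"y": 0,"z": 3,"wx": 0,"wy": 0,"wz": 0,"gripper": 0.4},{"x": 0,"y": 0,"z": 0,"wx": 0,"wy": 0,"wz": 0,"gripper": 0.4}]'

```text
clock: 19.52
position: [518.5, 174.6, 68.5]
orientation: [0.715, 0.699, -0.003, -0.001]
contact_force: [-0.2, -0.8, -0.2]
finger_gap: 59.8
grip_force: 0.0
```

Run:
```python
from h import *
s=state();R=Ro.from_quat(s["orientation"]).as_matrix();print(s["clock"],np.arctan2(R[1,0],R[0,0]),s["position"],s["finger_gap"],totool([520.8,176.3,-18]))
```

```text
19.525 1.5481517056610097 [518.49179325 174.56200318  68.52014385] 59.76524850906164 [0.19898912 0.27224674 8.65026719]
```

Call:
send_rows --moves '[{"x": 0.2,"y": 0.25,"z": 3,"wx": 0,"wy": 0,"wz": 0,"gripper": 0.4},{"x": 0,"y": 0,"z": 2.5,"wx": 0,"wy": 0,"wz": 0,"gripper": 0.4},{"x": 0,"y": 0,"z": 1.5,"wx": 0,"wy": 0,"wz": 0,"gripper": 0.4},{"x": 0,"y": 0,"z": 0.8,"wx": 0,"wy": 0,"wz": 0,"gripper": 0.4},{"x": 0,"y": 0,"z": 0.3,"wx": 0,"wy": 0,"wz": 0,"gripper": 0.4},{"x": 0,"y": 0,"z": 0,"wx": 0,"wy": 0,"wz": 0,"gripper": 0.4}]'

```text
clock: 20.27
position: [523.5, 178.6, -9.6]
orientation: [0.714, 0.7, 0.0, 0.0]
contact_force: [0.6, -0.5, 0.0]
finger_gap: 60.1
grip_force: 0.0
```

Call:
send_rows --moves '[{"x": -0.2,"y": -0.25,"z": 0.2,"wx": 0,"wy": 0,"wz": 0,"gripper": 0.4},{"x": 0,"y": 0,"z": 0.2,"wx": 0,"wy": 0,"wz": 0,"gripper": 0.4},{"x": 0,"y": 0,"z": 0,"wx": 0,"wy": 0,"wz": 0,"gripper": 0.4}]'

```text
clock: 20.65
position: [520.3, 176.6, -14.2]
orientation: [0.714, 0.7, -0.0, -0.0]
contact_force: [-0.2, -0.0, -0.2]
finger_gap: 59.4
grip_force: 0.0
```

Run:
```python
from h import *
s=state();R=Ro.from_quat(s["orientation"]).as_matrix();print(s["clock"],np.arctan2(R[1,0],R[0,0]),s["position"],s["contact_force"],totool([520.8,176.3,-18]))
```

```text
20.65 1.5501204330407756 [520.27241122 176.5629114  -14.21140124] [-0.19207117 -0.02236406 -0.17102972] [-0.02519712  0.05333392  0.3788537 ]
```

Call:
send_rows --moves '[{"x": 0,"y": 0.05,"z": 0.3,"wx": 0,"wy": 0,"wz": 0,"gripper": 0.4},{"x": 0,"y": 0,"z": 0,"wx": 0,"wy": 0,"wz": 0,"gripper": 0.4},{"x": 0,"y": 0,"z": 0,"wx": 0,"wy": 0,"wz": 0,"gripper": -1},{"x": 0,"y": 0,"z": 0,"wx": 0,"wy": 0,"wz": 0,"gripper": -1},{"x": 0,"y": 0,"z": 0,"wx": 0,"wy": 0,"wz": 0,"gripper": -1},{"x": 0,"y": 0,"z": 0,"wx": 0,"wy": 0,"wz": 0,"gripper": -1},{"x": 0,"y": 0,"z": 0,"wx": 0,"wy": 0,"wz": 0,"gripper": -1},{"x": 0,"y": 0,"z": 0,"wx": 0,"wy": 0,"wz": 0,"gripper": -1}]' --newtons 30

```text
clock: 21.65
position: [522.6, 177.4, -15.5]
orientation: [0.714, 0.7, 0.002, 0.001]
contact_force: [-1.6, 0.6, 9.4]
finger_gap: 18.2
grip_force: 30.2
```

Call:
send_rows --moves '[{"x": 0,"y": 0,"z": -1,"wx": 0,"wy": 0,"wz": 0,"gripper": -1},{"x": 0,"y": 0,"z": -3,"wx": 0,"wy": 0,"wz": 0,"gripper": -1},{"x": 0,"y": 0,"z": -3,"wx": 0,"wy": 0,"wz": 0,"gripper": -1},{"x": 0,"y": 0,"z": -1,"wx": 0,"wy": 0,"wz": 0,"gripper": -1},{"x": 0,"y": 0,"z": 0,"wx": 0,"wy": 0,"wz": 0,"gripper": -1},{"x": 0,"y": 0,"z": 0,"wx": 0,"wy": 0,"wz": 0,"gripper": -1}]'

```text
clock: 22.4
position: [519.9, 176.2, 61.6]
orientation: [0.714, 0.7, -0.001, -0.0]
contact_force: [-0.1, 0.0, -1.0]
finger_gap: 18.6
grip_force: 29.6
```

Run:
```python
from h import *
s=state();R=Ro.from_quat(s["orientation"]).as_matrix();print(s["clock"],np.arctan2(R[1,0],R[0,0]),s["position"],s["contact_force"],s["wrist_torque"],s["finger_gap"],s["grip_force"],s["joint_pos"])
y=.23;x_=np.array([np.cos(y),np.sin(y)]);y_=np.array([-np.sin(y),np.cos(y)]);p=np.array([543.6,-191.8])
print(R)
t0=R.T@(np.array([519.9,140.3,16])-[521.5,177,-16]);print("pivot in tool (est)",t0)
E=p+92.5*x_+55*y_;print("edge",E)
```

```text
22.4 1.5500829941444156 [519.87066215 176.1798008   61.59779994] [-0.05257908  0.0032339  -1.01772026] [ 0.02009886  0.0287567  -0.02166543] 18.613839734271597 29.62273746728897 [ 3.26748439e-01  4.07746318e-01 -3.35548616e-01  8.29809117e-01
 -6.15759567e-06  1.91825896e+00]
[[ 2.07118450e-02  9.99783102e-01 -2.18364649e-03]
 [ 9.99785173e-01 -2.07135185e-02 -7.46530323e-04]
 [-7.91599404e-04 -2.16771536e-03 -9.99997337e-01]]
pivot in tool (est) [-36.75058599  -0.90883373 -31.96902329]
edge [ 621.12537774 -117.16042735]
```

Run:
```python
from h import *
y=.23;x_=np.array([np.cos(y),np.sin(y)]);y_=np.array([-np.sin(y),np.cos(y)]);p=np.array([543.6,-191.8])
W=lambda a,b,z:np.array([*(p+a*x_+b*y_),z])
g=pickle.load(open("s5.pkl","rb"));t=pickle.load(open("t6.pkl","rb"))
for a in(86.5,90):
    print(a,"side crop px: front top/bot, back top/bot",[((np.array(proj(g,W(b,55,z)))-[256,118])*5).round() for b,z in((a,95),(a,20),(a+5,95),(a+5,20))])
    print("   top inset px L,R front/back",[((np.array(proj(t,W(b,c,95)))-[280,145])*3+[0,390]).round() for b in(a,a+5) for c in(55,-55)])
# wide subpixel: bright card top edge strip in top view
print("pivot side crop",((np.array(proj(g,W(0,0,46)))-[256,118])*5).round(),"block FL",((np.array(proj(g,W(-22,65,20)))-[256,118])*5).round(),"top pivot",((np.array(proj(t,W(0,0,46)))-[280,145])*3+[0,390]).round())
```

```text
86.5 side crop px: front top/bot, back top/bot [array([ 22., 207.]), array([ 19., 304.]), array([ 14., 205.]), array([ 11., 302.])]
   top inset px L,R front/back [array([ 60., 447.]), array([168., 424.]), array([ 59., 442.]), array([166., 419.])]
90 side crop px: front top/bot, back top/bot [array([ 16., 206.]), array([ 13., 302.]), array([  8., 204.]), array([  6., 301.])]
   top inset px L,R front/back [array([ 59., 444.]), array([167., 421.]), array([ 58., 439.]), array([166., 416.])]
pivot side crop [182. 250.] block FL [184. 356.] top pivot [126. 525.]
```

```bash
cat > go.py <<'E'
from h import *
import sys
ly=float(sys.argv[1]);lz=float(sys.argv[2]);lx=float(sys.argv[3]) if len(sys.argv)>3 else 89.3
y=.23;x_=np.array([np.cos(y),np.sin(y)]);y_=np.array([-np.sin(y),np.cos(y)]);p=np.array([543.6,-191.8])
s=state();R=Ro.from_quat(s["orientation"]).as_matrix();yaw=np.arctan2(R[1,0],R[0,0])
T=np.array([*(p+lx*x_+ly*y_),lz]);d=s["position"][:2]-p
print("clock",s["clock"],"dyaw wz",yaw-(y+np.pi/2),"local",d@x_,d@y_,s["position"][2],"tool shift cm",totool(T).round(2))
Rn=Ro.from_euler("z",y+np.pi/2).as_matrix()@np.diag([1,-1,-1.]);print("after turn",(Rn.T@(T-s["position"])/10).round(2),"gap",s["finger_gap"])
E
python3 go.py 165 61.6
```

```text
clock 22.4 dyaw wz -0.2507133326504809 local 60.78666485905255 363.69932175946803 61.597799942675024 tool shift cm [-18.54   7.69  -0.  ]
after turn [-19.87   2.85  -0.  ] gap 18.613839734271597
```

Call:
send_rows --moves '[{"x": 0,"y": 0,"z": 0,"wx": 0,"wy": 0,"wz": -0.125,"gripper": -1},{"x": 0,"y": 0,"z": 0,"wx": 0,"wy": 0,"wz": -0.125,"gripper": -1},{"x": -2,"y": 0.35,"z": 0,"wx": 0,"wy": 0,"wz": 0,"gripper": -1},{"x": -3,"y": 0.45,"z": 0,"wx": 0,"wy": 0,"wz": 0,"gripper": -1},{"x": -3,"y": 0.45,"z": 0,"wx": 0,"wy": 0,"wz": 0,"gripper": -1},{"x": -3,"y": 0.45,"z": 0,"wx": 0,"wy": 0,"wz": 0,"gripper": -1},{"x": -3,"y": 0.45,"z": 0,"wx": 0,"wy": 0,"wz": 0,"gripper": -1},{"x": -3,"y": 0.4,"z": 0,"wx": 0,"wy": 0,"wz": 0,"gripper": -1},{"x": -2,"y": 0.2,"z": 1,"wx": 0,"wy": 0,"wz": 0,"gripper": -1},{"x": -0.87,"y": 0.1,"z": 1.5,"wx": 0,"wy": 0,"wz": 0,"gripper": -1},{"x": 0,"y": 0,"z": 1.1,"wx": 0,"wy": 0,"wz": 0,"gripper": -1},{"x": 0,"y": 0,"z": 0,"wx": 0,"wy": 0,"wz": 0,"gripper": -1}]'

```text
clock: 23.9
position: [591.8, -9.7, 24.9]
orientation: [0.621, 0.784, -0.001, -0.002]
contact_force: [0.0, -0.0, -0.7]
finger_gap: 18.7
grip_force: 29.7
```

Call:
send_rows --moves '[{"x": 0,"y": 0,"z": 0,"wx": 0,"wy": 0,"wz": 0,"gripper": -1},{"x": 0,"y": 0,"z": 0,"wx": 0,"wy": 0,"wz": 0,"gripper": -1}]'

```text
clock: 24.15
position: [594.2, -9.8, 27.4]
orientation: [0.621, 0.784, 0.0, 0.0]
contact_force: [-0.2, -0.1, -1.2]
finger_gap: 18.3
grip_force: 29.6
```

```bash
python3 go.py 120.8 25.6
python3 - <<'E'
from h import *
g=grab_frame("side");t=grab_frame("top");pickle.dump((g,t,state()),open("st.pkl","wb"))
s=state();R=Ro.from_quat(s["orientation"]).as_matrix()
for n,c in(("side",g),("top",t)):print(n,[np.round(proj(c,s["position"]+R@[a,b,-31.5-dz])).tolist() for a,b,dz in((-36,0,0),(-81,12,0),(-81,-12,0),(-81,12,16),(-81,12,-16))])
E
```

```text
clock 24.15 dyaw wz 0.00028444767487378897 local 90.78086070058714 165.64705123000417 27.376258024696316 tool shift cm [-4.48 -0.15  0.18]
after turn [-4.48 -0.15  0.18] gap 18.274811092679375
side [[250.0, 184.0], [252.0, 174.0], [259.0, 175.0], [252.0, 169.0], [252.0, 178.0]]
top [[275.0, 170.0], [288.0, 163.0], [290.0, 170.0], [288.0, 162.0], [288.0, 164.0]]
```

Run:
```python
from h import *
g,t,s=pickle.load(open("st.pkl","rb"))
a=np.zeros((600,800,3),np.uint8)
a[:560]=0
a[:480,:400]=cv2.resize(g["color"][140:212,215:275,::-1],(400,480),interpolation=cv2.INTER_CUBIC)
a[:400,400:]=cv2.resize(t["color"][135:195,255:315,::-1],(400,400),interpolation=cv2.INTER_CUBIC)
cv2.imwrite("pics/fin.png",a)
```

```text
(no output)
```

View pics/fin.png

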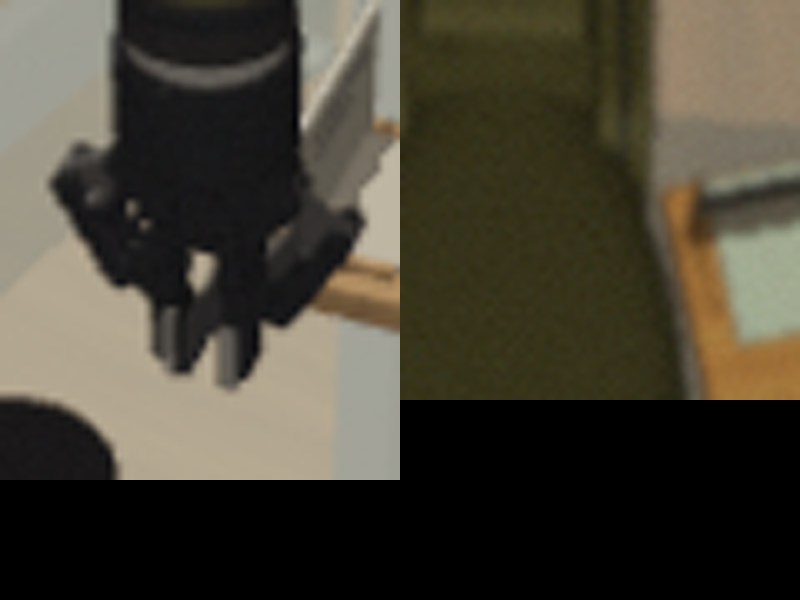

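Last picture: in the side crop the fingertips are at (175,370) and (230,385), with the clip between and behind them, hidden from view; the top crop shows the card and stand unmoved at (705,190). I'll check the tip height numerically.

```bash
python3 - <<'E'
from h import *
g,t,s=pickle.load(open("st.pkl","rb"));R=Ro.from_quat(s["orientation"]).as_matrix();print(s["position"])
cv=lambda q:((np.array(q)-[215,140])*6.667).round()
for z in(-10,-15,-20,-25):print(z,[cv(proj(g,s["position"]+R@[10,b,z])) for b in(16,-16)],"handle end top/bot (x+9,y0) for mid",[cv(proj(g,s["position"]+R@[9,8,z+dz])) for dz in(-27,5)])
E
python3 go.py 140 26
```

```text
[594.22518084 -10.05991574  27.36887209]
-10 [array([162., 387.]), array([232., 405.])] handle end top/bot (x+9,y0) for mid [array([179., 343.]), array([180., 399.])]
-15 [array([162., 378.]), array([232., 397.])] handle end top/bot (x+9,y0) for mid [array([179., 334.]), array([180., 390.])]
-20 [array([161., 370.]), array([232., 388.])] handle end top/bot (x+9,y0) for mid [array([179., 326.]), array([180., 381.])]
-25 [array([161., 361.]), array([232., 379.])] handle end top/bot (x+9,y0) for mid [array([179., 317.]), array([180., 373.])]
clock 24.25 dyaw wz -3.563583186760866e-05 local 90.72469165919024 165.41280931529136 27.36887208886588 tool shift cm [-2.54 -0.14  0.14]
after turn [-2.54 -0.14  0.14] gap 18.64902008250962
```

Call:
send_rows --moves '[{"x": -0.5,"y": -0.14,"z": 0.1,"wx": 0,"wy": 0,"wz": 0,"gripper": -1},{"x": -0.5,"y": 0,"z": 0,"wx": 0,"wy": 0,"wz": 0,"gripper": -1},{"x": -0.5,"y": 0,"z": 0,"wx": 0,"wy": 0,"wz": 0,"gripper": -1},{"x": -0.5,"y": 0,"z": 0,"wx": 0,"wy": 0,"wz": 0,"gripper": -1},{"x": -0.5,"y": 0,"z": 0,"wx": 0,"wy": 0,"wz": 0,"gripper": -1},{"x": 0,"y": 0,"z": 0,"wx": 0,"wy": 0,"wz": 0,"gripper": -1},{"x": 0,"y": 0,"z": 0,"wx": 0,"wy": 0,"wz": 0,"gripper": -1}]'

```text
clock: 25.12
position: [598.1, -35.1, 25.8]
orientation: [0.622, 0.783, 0.0, -0.0]
contact_force: [-0.8, -0.8, -1.5]
finger_gap: 18.2
grip_force: 29.7
```

```bash
python3 go.py 120.8 26
python3 - <<'E'
from h import *
y=.23;x_=np.array([np.cos(y),np.sin(y)]);y_=np.array([-np.sin(y),np.cos(y)]);p=np.array([543.6,-191.8])
f=wrist();pickle.dump(f,open("w7.pkl","wb"))
for z in(20,95):print([np.round(proj(f,[*(p+a*x_+b*y_),z])).tolist() for a,b in((86.8,54.5),(91.8,54.5))])
E
```

```text
clock 25.125 dyaw wz -0.000770333913082677 local 88.80583626656978 140.13186658603402 25.76320103758576 tool shift cm [-1.93  0.05 -0.02]
after turn [-1.93  0.05 -0.02] gap 18.224659900272485
[[252.0, 338.0], [259.0, 338.0]]
[[250.0, 462.0], [261.0, 462.0]]
```

Call:
send_rows --moves '[{"x": -0.4,"y": 0.05,"z": 0,"wx": 0,"wy": 0,"wz": 0,"gripper": -1},{"x": -0.4,"y": 0,"z": 0,"wx": 0,"wy": 0,"wz": 0,"gripper": -1},{"x": -0.4,"y": 0,"z": 0,"wx": 0,"wy": 0,"wz": 0,"gripper": -1},{"x": -0.4,"y": 0,"z": 0,"wx": 0,"wy": 0,"wz": 0,"gripper": -1},{"x": -0.3,"y": 0,"z": 0,"wx": 0,"wy": 0,"wz": 0,"gripper": -1},{"x": 0,"y": 0,"z": 0,"wx": 0,"wy": 0,"wz": 0,"gripper": -1},{"x": 0,"y": 0,"z": 0,"wx": 0,"wy": 0,"wz": 0,"gripper": -1}]'

```text
clock: 26.05
position: [602.9, -53.5, 25.8]
orientation: [0.622, 0.783, 0.0, -0.0]
contact_force: [0.6, 0.0, -0.7]
finger_gap: 18.2
grip_force: 29.7
```

```bash
python3 go.py 120.8 26
python3 - <<'E'
from h import *
g=grab_frame("side");g0=pickle.load(open("side.pkl","rb"));st=pickle.load(open("st.pkl","rb"))[0]
print(state()["contact_force"],state()["wrist_torque"])
# has the card moved? compare card region (between standoff and now / start)
y=.23;x_=np.array([np.cos(y),np.sin(y)]);y_=np.array([-np.sin(y),np.cos(y)]);p=np.array([543.6,-191.8])
for b in(30,0,-30,-50):
    u,v=np.array(proj(g,[*(p+89.3*x_+b*y_),95])).astype(int)
    a=lambda im:cv2.cvtColor(im["color"],cv2.COLOR_RGB2GRAY)[v-5:v+6,u].astype(int).tolist()
    print(b,u,v,a(g0),a(st),a(g))
# dark (gripper/clip) pixels straddling the card edge half-way up
for z in(45,57,70):print(z,[np.round(proj(g,[*(p+c*x_+d*y_),z])).tolist() for c,d in((77,40),(89,55),(101,40))])
E
```

```text
clock 26.05 dyaw wz -0.0006505965764711519 local 89.25889588179379 121.1752907214415 25.79845243367337 tool shift cm [-0.04  0.   -0.02]
after turn [-0.04  0.   -0.02] gap 18.185257961916037
[-0.92840691 -0.39334655 -0.79374392] [ 0.04699728  0.00448215 -0.05578362]
30 262 154 [151, 142, 146, 146, 159, 166, 153, 128, 104, 83, 74] [165, 156, 160, 159, 173, 179, 167, 141, 116, 94, 83] [21, 21, 23, 24, 22, 21, 23, 21, 21, 22, 25]
0 265 148 [146, 147, 146, 148, 140, 155, 165, 154, 126, 101, 84] [159, 160, 160, 162, 153, 169, 179, 167, 138, 112, 93] [21, 18, 19, 21, 19, 20, 19, 18, 18, 31, 33]
-30 268 143 [149, 149, 149, 149, 144, 157, 167, 153, 125, 97, 83] [163, 162, 162, 162, 157, 170, 180, 166, 137, 107, 92] [163, 163, 162, 163, 157, 170, 180, 167, 137, 107, 92]
-50 270 139 [148, 148, 148, 147, 148, 147, 161, 170, 136, 108, 87] [160, 161, 161, 161, 161, 160, 175, 184, 149, 120, 97] [161, 161, 162, 161, 161, 160, 175, 184, 149, 120, 97]
45 [[264.0, 170.0], [259.0, 172.0], [257.0, 168.0]]
57 [[265.0, 167.0], [259.0, 169.0], [257.0, 165.0]]
70 [[265.0, 164.0], [259.0, 166.0], [257.0, 162.0]]
```

```bash
python3 -c "
from rig import sign_off
print(sign_off())"
```

```text
the job is handed in; nothing more can be done
None
```

I handed the job in at 26 s: the turnbutton is locked over the card's foot and the clip is held squeezed open around the card's left edge with no contact force and the card unmoved, but its jaws were hidden from every camera, so their gape, level and clearance rest on geometry; a brief 42 N fingertip press on the stand while finding tip height may count against the 40 N limit.

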